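# Set the hand press depth stop three clicks on

## Task

Set the depth stop of the green hand press for the next batch of centre inserts: grip the click-stop knob, the one with the upright bar grip and white pointer line inside an arc of tick marks, and turn it exactly three clicks clockwise (seen from above) from where it stands now. Leave it resting in that click and let go of it; do not turn the plain round clamp knob on the block beside it.

Things in the scene. Friction and masses are not known exactly. Their poses are not given: they have to be found in the camera images.
- index_grip (a point): Grip point of the click-stop knob: on its vertical axis, in its bar grip, 13 mm below the bar's top, 21 mm above the skirt disc (54 mm across) at its foot, 88 mm above the bench. Black bar 44 long, 14 thick, 34 mm high. Turns with the knob: x along the bar to the pointer end, y across the bar, z up. On a grey block 84 mm square with an arc of white ticks, one per click, on the press's green bed.
- index_pointer (a point): Pointer end of that bar: middle of its end edge on the top, 22 mm from the knob's axis, 13 mm above the grip point; a white line on the bar's top runs to it. The press head (ram to 315 mm, lever to 380 mm above the bench) is on the same bed, at least 130 mm sideways of both knobs' axes.
- index_knob (a joint): Angle of the click-stop knob, rad, growing clockwise seen from above. Stops (clicks) every 0.419 rad (24 degrees): 0, 0.419, ... 2.932, hard ends just beyond the first and last. It starts resting in the first, second or third stop. About 0.1 N m takes it over a click; a sprung plunger draws it into the nearest stop when let go.
- clamp_knob (a joint): Angle of the clamp knob, rad, clockwise seen from above, 0 at the start. Plain round black knob 44 mm across, 35 mm high, no pointer or ticks, on a like grey block 120 mm from the click-stop knob (either may be the one nearer the press head). Turns stiffly without clicks; leave it alone.

How it is judged:
By the outcome, as a careful person would: the job done as asked, in the order asked, and still so for the second after the job is handed in, with the robot touching nothing.
It also fails if it takes over 32 s, if anything falls off the work surface, if the arm or the gripper's body presses on something with over 40 N, if the wrist force passes 120 N, or if a joint passes its speed limit or range.

## Robot

A 6-joint arm with a two-finger parallel gripper is mounted at the origin on the work surface. World frame = base frame: x ahead of the robot, y to its left, z up, the work surface at z = 0. Lengths are in m, angles in degrees, forces in N, time in s.
With the tool pointing down it reaches from about 0.35 to 0.875 m from the base axis. Payload 4.2 kg.
Tool frame: the origin (TCP) lies on the centre line of the jaws, within the pads' length; the fingertips stand 25 mm ahead of it and the grasp point (between the pads) lies 6 mm ahead of it; z points along the fingers, y is the line along which they close (so a half turn about z gives the same grasp; the last joint's range is limited). The gripper opens to 87 mm and grips with 3 to 60 N. Pads are 19 mm wide; open, the fingers measure 117 mm over their backs; the gripper's body (75 mm by 190 mm) begins 51 mm behind the grasp point.
Start: joints at [14.817, 22.042, 0.453, 0, -68.411, -14.817], TCP at [0.625, 0, 0.248] pointing down, gripper open.
Joint ranges: [-179.83, 179.83], [-69.29, 118.12], [-61.27, 80.66], [-181.25, 117.63], [-171.15, -9.14], [-177.46, 177.46]. Speed limits (degrees/s): [159.86, 159.86, 180, 180, 180, 180].

## Interface

Orientations are given as a 3x3 rotation matrix whose columns are the frame's x, y, z axes.
In Python, from station import r gives the robot as it stands.
- The arm moves only by the tool move_arm, never from a script. Its argument "series" is a list of rows, each an object with "grip": the opening, from 0 (shut) to 1 (fully open); "xyz": the shift along the tool's x, y, z in mm, a list of three; "angular": the turn, a rotation vector about the tool's x, y, z in rad, a list of three. A call has 1 to 10 rows; each row is the pose to reach, as a shift and turn from the pose commanded when the call began, along the tool's axes at that moment; what a row does not reach only later rows make up. A row lasts 1/10 s, in which the tool goes at most 50 mm and 8.59 degrees, less where a joint would pass 70% of its speed; a pose out of reach is approached as far as the arm can. A call with a gripper value outside its range is refused whole. The fingers move at their own pace and stop on an object; the grip force is fixed at half the most. Time passes only in rows, so rows that repeat a pose let the fingers close. It gives the time, the measured TCP pose, the force, the opening and the grip force at its end, in the units of the state.
- r.sense(): the state, without advancing time (a new reading comes with each control period).
- r.capture(name): name is "scene" or "side" or "wrist"; returns a dict with "img" (384x512x3 uint8, red, green, blue), "camera_matrix" (3x3 intrinsics, pixels), "k1" (the pictures are not rectified: a ray, as slopes to the right and down, at radius r is drawn at 1 + k1 r^2 times it, then the intrinsics apply), "rvec" (rotation vector, rad) and "tvec" (3), from world to camera coordinates, as OpenCV has them; the wrist camera has in their place "hand_eye" (4x4, takes a point from camera to tool coordinates, whose origin is the TCP and whose axes are the flange's). Camera axes: x right, y down, z forward; pixel columns grow to the right and rows downward; lengths in m; the calibration is good to about 2 mm. A picture is of the moment at which its call begins: read the wrist's pose just before it. There is no depth.
- r.finish_job(): hands the job in; it is judged then, once.
The state is a dict: "time_s": time; "joints": joint angles; "joint_velocities": joint speeds; "effort": joint torques, N m; "tcp_pos": TCP position; "ee_rot": TCP orientation; "wrist_force": force on the tool from outside, world axes, zero at the start; "moment": the same for the moment, N m; "gripper_width": opening from 0.0 (shut) to 1.0 (fully open); "gripper_force": force on a finger pad.
Only numpy, scipy, OpenCV 4.12 (cv2) and the standard library are available. Lean on these libraries where they do the work, as an engineer would, in place of code of your own. Each camera call takes 0.05 s, during which the arm holds its last target. There are 200 camera calls.

## Working session

There is one attempt and no reset: what is moved stays moved. The work goes in short steps, Python scripts to look and compute and a tool call to move; the robot and the scene stay as the last step left them, time stands still between calls to the robot, and variables do not carry over. Pictures are saved under pics/ and viewed, at most 10 in all, crops included, and the job is handed in when it is done.

Besides the shell and the picture viewer there is one more tool, called after "Call:" in YAML: its name, and indented under it one key for each argument. move_arm: Moves the arm, as the interface text tells. Its arguments: {"type":"object","properties":{"series":{"type":"array"}},"required":["series"]}

```bash
mkdir -p pics; cat > h.py <<'E'
import numpy as np, cv2
from station import r
def cam(c,s=None):
    K=np.array(c["camera_matrix"],float);k1=float(c["k1"])
    if "rvec" in c:
        R=cv2.Rodrigues(np.array(c["rvec"],float))[0];t=np.array(c["tvec"],float).ravel()
        return K,k1,R.T,-R.T@t
    H=np.array(c["hand_eye"]);Rt=np.array(s["ee_rot"]);p=np.array(s["tcp_pos"])
    return K,k1,Rt@H[:3,:3],Rt@H[:3,3]+p
def onplane(cm,uv,z):
    K,k1,R,o=cm
    q=cv2.undistortPoints(np.array(uv,float).reshape(-1,1,2),K,np.array([k1,0,0,0.])).reshape(-1,2)
    d=np.c_[q,np.ones(len(q))]@R.T
    return o+d*((z-o[2])/d[:,2])[:,None]
def project(cm,P):
    K,k1,R,o=cm
    Rc=R.T
    return cv2.projectPoints(np.array(P,float).reshape(-1,3),cv2.Rodrigues(Rc)[0],-Rc@o,K,np.array([k1,0,0,0.]))[0].reshape(-1,2)
E
python3 - <<'E'
from h import *
import pickle
s=r.sense();d={n:r.capture(n) for n in("scene","side","wrist")}
pickle.dump((s,d),open("c0.pkl","wb"))
for n in d:
    print(n,[np.round(x,3).tolist() for x in cam(d[n],s)[2:]])
a=np.hstack([d["scene"]["img"],d["side"]["img"]]);b=d["wrist"]["img"]
cv2.imwrite("pics/a.png",cv2.resize(a,(800,300))[:,:,::-1]);cv2.imwrite("pics/b.png",b[:,:,::-1])
E
```

```text
scene [[[-0.12, 0.635, -0.764], [0.993, 0.091, -0.08], [0.019, -0.768, -0.641]], [1.041, 0.107, 0.554]]
side [[[0.74, -0.279, 0.612], [-0.672, -0.34, 0.657], [0.025, -0.898, -0.439]], [0.141, -0.385, 0.428]]
wrist [[[-1.0, 0.001, -0.002], [0.0, 0.969, 0.248], [0.003, 0.248, -0.969]], [0.623, -0.067, 0.384]]
```

View pics/a.png

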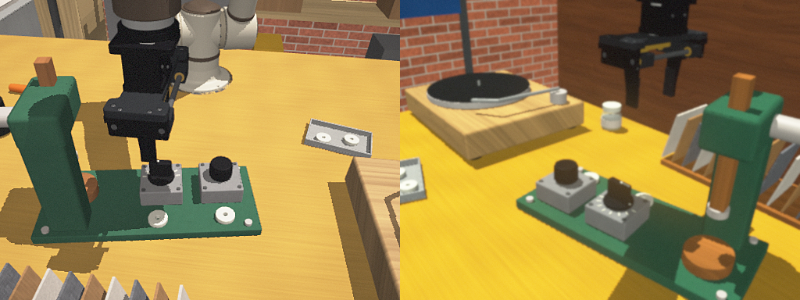

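View pics/b.png

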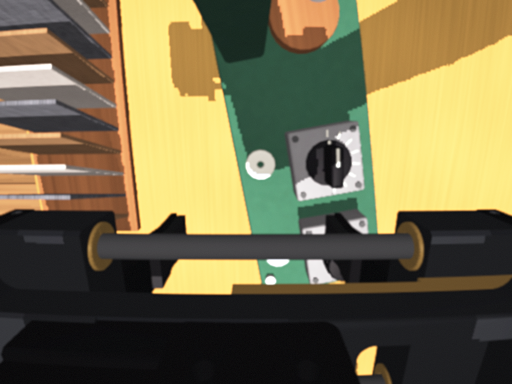

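The wrist view shows the click-stop knob at about (330,162) on its ticked block. The clamp knob is below it at about (340,250), partly hidden, and the press head is at the top (−y). I'll zoom in on the knob.

```bash
python3 - <<'E'
from h import *
import pickle
s,d=pickle.load(open("c0.pkl","rb"))
b=d["wrist"]["img"][112:212,275:385]
cv2.imwrite("pics/c.png",cv2.resize(b,None,fx=6,fy=6,interpolation=cv2.INTER_CUBIC)[:,:,::-1].copy()[:600])
cm=cam(d["wrist"],s)
for z in(.054,.067,.101): print(z,onplane(cm,[[330,162],[287,132],[357,122],[364,190],[299,200]],z).round(4).tolist())
E
```

```text
0.054 [[0.5325, -0.0165, 0.054], [0.5853, -0.0518, 0.054], [0.5035, -0.0638, 0.054], [0.4876, 0.0183, 0.054], [0.5682, 0.0311, 0.054]]
0.067 [[0.5361, -0.0185, 0.067], [0.5868, -0.0525, 0.067], [0.5082, -0.064, 0.067], [0.4929, 0.0149, 0.067], [0.5703, 0.0272, 0.067]]
0.101 [[0.5455, -0.0238, 0.101], [0.5908, -0.054, 0.101], [0.5206, -0.0643, 0.101], [0.5069, 0.0061, 0.101], [0.576, 0.0171, 0.101]]
```

View pics/c.png

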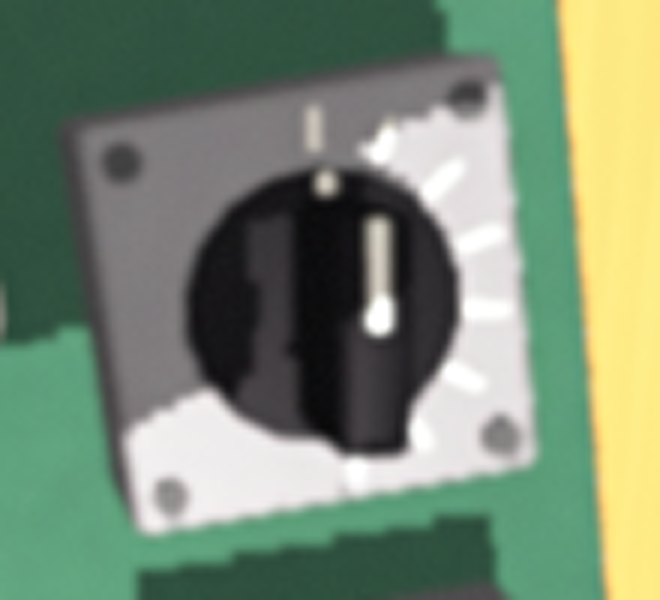

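The crop shows 8 ticks, running from (314,128) at the top clockwise to (357,475). The white pointer line goes from (379,315) up to (376,215), and the skirt dot is at (326,183), near the first tick. Next I'll compute the angles.

```bash
python3 - <<'E'
from h import *
import pickle
s,d=pickle.load(open("c0.pkl","rb"))
cm=cam(d["wrist"],s)
P=lambda q,z:onplane(cm,np.array(q)/6.+[275,112]-.4,z)[:,:2]
line=P([[379,315],[376,215]],.101);v=line[1]-line[0];print("line",line.round(4),np.degrees(np.arctan2(v[1],v[0])))
disc=P([[187,303],[460,303],[322,168]],.0665);print("disc",disc.round(4))
for zb in(.055,.06,.065):
  sc=P([[121,162],[468,96],[501,435],[171,496]],zb)
  t=P([[314,128],[383,140],[442,178],[482,240],[488,307],[465,375],[422,435],[357,475]],zb)
  c=sc.mean(0)
  from scipy.optimize import least_squares
  f=least_squares(lambda p:np.hypot(*(t-p[:2]).T)-p[2],[*c,.035]).x
  e=t-f[:2]
  print(zb,c.round(4),f.round(4),np.degrees(np.arctan2(e[:,1],e[:,0])).round(1),"side",np.degrees(np.arctan2(*(sc[1]-sc[0])[::-1])))
print("dot",P([[326,183]],.067))
print(s["ee_rot"],s["joints"],s["tcp_pos"])
E
```

```text
line [[ 0.5372 -0.0216]
 [ 0.5389 -0.0388]] -84.30227233064558
disc [[ 0.5642 -0.0183]
 [ 0.511  -0.0184]
 [ 0.5396 -0.0441]]
0.055 [ 0.5361 -0.0169] [ 0.5371 -0.0153  0.0359] [ -87.7 -110.2 -133.2 -157.4 -179.1  157.6  133.6  109. ] side -169.04119383631206
0.06 [ 0.5374 -0.0177] [ 0.5385 -0.0161  0.0353] [ -87.7 -110.2 -133.2 -157.4 -179.1  157.6  133.6  109. ] side -169.04119383631206
0.065 [ 0.5388 -0.0185] [ 0.5398 -0.0169  0.0348] [ -87.7 -110.2 -133.2 -157.4 -179.1  157.6  133.6  109. ] side -169.04119383631206
dot [[ 0.53875743 -0.04134554]]
[[-1.71514112e-04 -9.99997548e-01 -2.20805070e-03]
 [-9.99999978e-01  1.71780598e-04 -1.20499152e-04]
 [ 1.20878157e-04  2.20802998e-03 -9.99997555e-01]] [ 1.48178457e+01  2.20906478e+01  3.78942454e-01 -2.76177815e-02
 -6.84123674e+01 -1.48174914e+01] [6.24441820e-01 2.60868568e-05 2.46458588e-01]
```

The axis is at about (0.538, −0.018). The pointer is at about −85°, which is the first stop. I'll hover over the knob, aligned to the bar, and check again from close by.

Call:
move_arm:
  series:
    - {"grip": 1,"xyz": [6,30,10],"angular": [0,0,-0.03]}
    - {"grip": 0.8,"xyz": [12,60,30],"angular": [0,0,-0.06]}
    - {"grip": 0.7,"xyz": [18,86,50],"angular": [0,0,-0.098]}
    - {"grip": 0.7,"xyz": [18,86,60],"angular": [0,0,-0.098]}
    - {"grip": 0.7,"xyz": [18,86,60],"angular": [0,0,-0.098]}
    - {"grip": 0.7,"xyz": [18,86,60],"angular": [0,0,-0.098]}
    - {"grip": 0.7,"xyz": [18,86,60],"angular": [0,0,-0.098]}

```text
time_s: 0.85
tcp_pos: [0.5405, -0.0176, 0.1883]
ee_rot: [[0.098, -0.995, 0.002], [-0.995, -0.098, 0.0], [0.0, -0.002, -1.0]]
wrist_force: [-0.1, 0.3, 1.2]
gripper_width: 0.709
gripper_force: 0.0
```

```bash
python3 - <<'E'
from h import *
import pickle
s=r.sense();d={n:r.capture(n) for n in("scene","wrist","side")}
pickle.dump((s,d),open("c1.pkl","wb"))
print(s["time_s"],s["tcp_pos"],np.degrees(np.arctan2(s["ee_rot"][1][0],s["ee_rot"][0][0])),s["gripper_width"])
cm=cam(d["wrist"],s);print(project(cm,[[.538,-.018,.101],[.540,-.040,.101],[.538,-.018,.067]]))
a=np.hstack([d["wrist"]["img"],d["side"]["img"]])
cv2.imwrite("pics/d.png",d["wrist"]["img"][:,:,::-1])
c=cam(d["scene"])
print(onplane(c,[[118,275],[105,260],[102,100]],.02))
E
```

```text
0.85 [ 0.54049515 -0.01763738  0.18833102] -84.37469368897037 0.7090794143990358
[[256.73717131 200.07586111]
 [256.97482033 174.39840728]
 [256.61025289 189.98530969]]
[[ 0.62517322 -0.13621291  0.02      ]
 [ 0.59908654 -0.16654377  0.02      ]
 [ 0.1048872  -0.36279375  0.02      ]]
```

View pics/d.png

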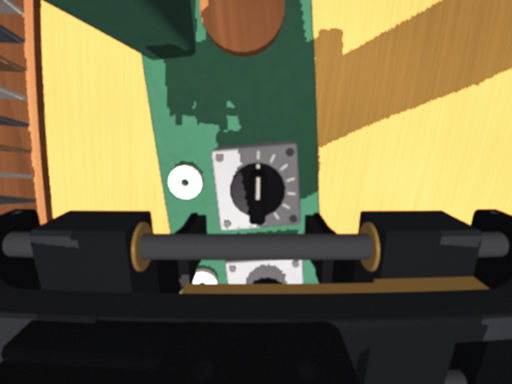

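The close view agrees with the estimate: the knob centre is at about (257,190) and the bar line at (258,178–200), vertical in the image. The arm needs a 2.5 mm correction along tool y, then it descends and grips.

Call:
move_arm:
  series:
    - {"grip": 0.6,"xyz": [0.5,2.5,30],"angular": [0,0,0]}
    - {"grip": 0.5,"xyz": [0.5,2.5,60],"angular": [0,0,0]}
    - {"grip": 0.5,"xyz": [0.5,2.5,80],"angular": [0,0,0]}
    - {"grip": 0.5,"xyz": [0.5,2.5,89],"angular": [0,0,0]}
    - {"grip": 0.5,"xyz": [0.5,2.5,89],"angular": [0,0,0]}
    - {"grip": 0.5,"xyz": [0.5,2.5,89],"angular": [0,0,0]}
    - {"grip": 0.5,"xyz": [0.5,2.5,89],"angular": [0,0,0]}

```text
time_s: 1.7
tcp_pos: [0.5376, -0.0185, 0.0999]
ee_rot: [[0.098, -0.995, 0.003], [-0.995, -0.098, 0.0], [-0.0, -0.003, -1.0]]
wrist_force: [-0.7, 0.3, 0.0]
gripper_width: 0.502
gripper_force: 0.0
```

Call:
move_arm:
  series:
    - {"grip": 0.3,"xyz": [0,0,0],"angular": [0,0,0]}
    - {"grip": 0.2,"xyz": [0,0,0],"angular": [0,0,0]}
    - {"grip": 0.1,"xyz": [0,0,0],"angular": [0,0,0]}
    - {"grip": 0.05,"xyz": [0,0,0],"angular": [0,0,0]}
    - {"grip": 0.05,"xyz": [0,0,0],"angular": [0,0,0]}
    - {"grip": 0.05,"xyz": [0,0,0],"angular": [0,0,0]}
    - {"grip": 0.05,"xyz": [0,0,0],"angular": [0,0,0]}

```text
time_s: 2.4
tcp_pos: [0.5386, -0.0184, 0.099]
ee_rot: [[0.098, -0.995, 0.005], [-0.995, -0.098, 0.001], [-0.0, -0.005, -1.0]]
wrist_force: [4.0, -0.7, -2.3]
gripper_width: 0.158
gripper_force: 30.0
```

Gripped: width is 13.7 mm at 30 N. Now I'll turn 72° clockwise, which is + about tool z, in two calls.

Call:
move_arm:
  series:
    - {"grip": 0.05,"xyz": [0,0,0],"angular": [0,0,0.08]}
    - {"grip": 0.05,"xyz": [0,0,0],"angular": [0,0,0.16]}
    - {"grip": 0.05,"xyz": [0,0,0],"angular": [0,0,0.24]}
    - {"grip": 0.05,"xyz": [0,0,0],"angular": [0,0,0.32]}
    - {"grip": 0.05,"xyz": [0,0,0],"angular": [0,0,0.4]}
    - {"grip": 0.05,"xyz": [0,0,0],"angular": [0,0,0.48]}
    - {"grip": 0.05,"xyz": [0,0,0],"angular": [0,0,0.56]}
    - {"grip": 0.05,"xyz": [0,0,0],"angular": [0,0,0.64]}
    - {"grip": 0.05,"xyz": [0,0,0],"angular": [0,0,0.64]}

```text
time_s: 3.3
tcp_pos: [0.5381, -0.0182, 0.099]
ee_rot: [[-0.515, -0.857, 0.004], [-0.857, 0.515, 0.001], [-0.002, -0.003, -1.0]]
wrist_force: [4.1, 0.6, -1.0]
gripper_width: 0.158
gripper_force: 30.0
```

Call:
move_arm:
  series:
    - {"grip": 0.05,"xyz": [0,0,0],"angular": [0,0,0.08]}
    - {"grip": 0.05,"xyz": [0,0,0],"angular": [0,0,0.16]}
    - {"grip": 0.05,"xyz": [0,0,0],"angular": [0,0,0.24]}
    - {"grip": 0.05,"xyz": [0,0,0],"angular": [0,0,0.32]}
    - {"grip": 0.05,"xyz": [0,0,0],"angular": [0,0,0.4]}
    - {"grip": 0.05,"xyz": [0,0,0],"angular": [0,0,0.48]}
    - {"grip": 0.05,"xyz": [0,0,0],"angular": [0,0,0.56]}
    - {"grip": 0.05,"xyz": [0,0,0],"angular": [0,0,0.617]}
    - {"grip": 0.05,"xyz": [0,0,0],"angular": [0,0,0.617]}
    - {"grip": 0.05,"xyz": [0,0,0],"angular": [0,0,0.617]}

```text
time_s: 4.3
tcp_pos: [0.5378, -0.0179, 0.099]
ee_rot: [[-0.915, -0.402, 0.003], [-0.402, 0.915, 0.001], [-0.003, -0.0, -1.0]]
wrist_force: [4.2, 4.1, 0.4]
gripper_width: 0.157
gripper_force: 30.0
```

Call:
move_arm:
  series:
    - {"grip": 0.3,"xyz": [0,0,0],"angular": [0,0,0]}
    - {"grip": 0.5,"xyz": [0,0,0],"angular": [0,0,0]}
    - {"grip": 0.5,"xyz": [0,0,0],"angular": [0,0,0]}
    - {"grip": 0.5,"xyz": [0,0,0],"angular": [0,0,0]}
    - {"grip": 0.5,"xyz": [0,0,-15],"angular": [0,0,0]}
    - {"grip": 0.5,"xyz": [0,0,-40],"angular": [0,0,0]}
    - {"grip": 0.5,"xyz": [0,0,-70],"angular": [0,0,0]}
    - {"grip": 0.5,"xyz": [0,0,-100],"angular": [0,0,0]}
    - {"grip": 0.5,"xyz": [0,0,-110],"angular": [0,0,0]}
    - {"grip": 0.5,"xyz": [0,0,-110],"angular": [0,0,0]}

```text
time_s: 5.3
tcp_pos: [0.537, -0.0187, 0.2099]
ee_rot: [[-0.916, -0.4, 0.003], [-0.4, 0.916, 0.001], [-0.003, -0.0, -1.0]]
wrist_force: [-0.6, 0.5, -0.9]
gripper_width: 0.502
gripper_force: 0.0
```

```bash
python3 - <<'E'
from h import *
s=r.sense();c=r.capture("wrist");cm=cam(c,s)
u=project(cm,[[.538,-.018,.067]])[0];print(u,s["tcp_pos"],s["wrist_force"])
x,y=(u-[60,50]).astype(int);x=max(x,0);y=max(y,0);print(x,y)
cv2.imwrite("pics/e.png",cv2.resize(c["img"][y:y+100,x:x+120],None,fx=6,fy=6,interpolation=cv2.INTER_CUBIC)[:,:,::-1])
import pickle;pickle.dump((s,c),open("c2.pkl","wb"))
E
```

```text
[254.80351453 187.03912477] [ 0.53698994 -0.01868325  0.20992652] [-0.63339515  0.49347896 -0.93297229]
194 137
```

View pics/e.png

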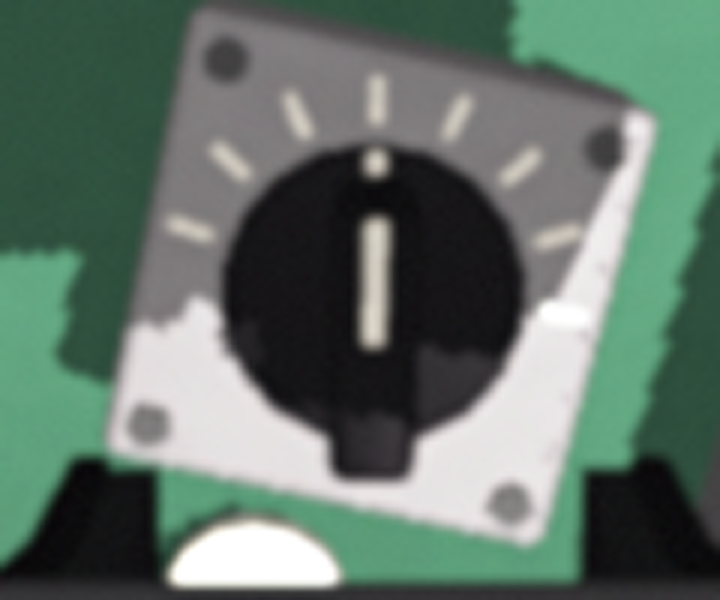

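The pointer line (375,215–350) and the skirt dot (375,163) now sit on the fourth of the eight ticks (376,100). It started on the first, so that is exactly three clicks clockwise. The gripper is clear.

```bash
python3 -c "
from station import r
print(r.finish_job())"
```

```text
the job is handed in; nothing more can be done
None
```

I turned the click-stop knob exactly three clicks clockwise, from the first stop to the fourth; it rests in that click with the gripper clear, the clamp knob was not touched, and the job is handed in.

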